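# Find the socket that fits the tester's drive nut

### The arm

A 6-joint arm with a two-finger parallel gripper is mounted at the origin on the work surface. World frame = base frame: x ahead of the robot, y to its left, z up, the work surface at z = 0. Lengths are in mm, angles in rad, forces in N, time in s.
With the tool pointing down it reaches from about 350 to 875 mm from the base axis. Payload 4.2 kg.
Tool frame: the origin (TCP) lies midway between the tips of the shut fingers; the grasp point (between the pads) lies 19 mm behind it; y points along the fingers, x is the direction in which the jaws open and shut, and the axes are right-handed (so a half turn about y gives the same grasp; the last joint's range is limited). The gripper opens to 85 mm and grips with 20 to 120 N. Pads are 22 mm wide; open, the fingers measure 114 mm over their backs; the gripper's body (76 mm by 85 mm) begins 54 mm behind the grasp point. The pads swing forward as they close: fully open they stand 13 mm farther back than shut.
Start: joints at [-0.896, 0.385, 0.008, 0, -1.194, -0.259], TCP at [252.464, -571.718, 231.312] pointing down, gripper open.
Joint ranges: [-3.14, 3.14], [-1.21, 2.06], [-1.07, 1.41], [-3.16, 2.05], [-2.99, -0.16], [-3.1, 3.1]. Speed limits (rad/s): [2.79, 2.79, 3.14, 3.14, 3.14, 3.14].

### API

Orientations are given as a unit quaternion [x, y, z, w].
In Python, from bench import read_state, get_image, job_done gives the robot as it stands.
- The arm moves only by the tool play_rows, never from a script. Its argument "series" is a list of rows, each a list of 7 numbers: the shift along the tool's x, y, z in m, then the turn, a rotation vector about the tool's x, y, z in rad, then the finger opening in m, from 0 to 0.0854. In form: [[x, y, z, wx, wy, wz, claw], ...]. A call has 1 to 10 rows; each row shifts and turns the pose as measured when the row begins, along the tool's axes as they then stand; what a row does not reach is not made up. A row lasts 1/10 s, in which the tool goes at most 50 mm and 8.59 degrees, less where a joint would pass 70% of its speed; a pose out of reach is approached as far as the arm can. A call with a gripper value outside its range is refused whole. The fingers move at their own pace and stop on an object; the grip force is fixed at half the most. Time passes only in rows, so rows that do not move let the fingers close. It gives the time, the measured TCP pose, the force and the opening at its end, in the units of the state.
- read_state(): the state, without advancing time (a new reading comes with each control period).
- get_image(name): name is "scene" or "top" or "wrist"; returns a dict with "color" (384x512x3 uint8, red, green, blue), "intrinsics" (3x3 intrinsics, pixels), "origin" and "orientation" of the camera in the world. Camera axes: x right, y down, z forward; pixel columns grow to the right and rows downward; lengths in mm; the calibration is good to about 2 mm. A picture is of the moment at which its call begins. There is no depth.
- job_done(): hands the job in, once; it reports no verdict.
The state is a dict: "clock": time; "joints": joint angles; "joint_vel": joint speeds; "joint_efforts": joint torques, N m; "position": TCP position; "ee_rot": TCP orientation; "contact_force": force on the tool from outside, world axes, zero at the start; "wrist_torque": the same for the moment, N m; "gripper_width": finger opening in mm.
Only numpy, scipy, OpenCV 4.12 (cv2) and the standard library are available. Lean on these libraries where they do the work, as an engineer would, in place of code of your own. Each camera call takes 0.05 s, during which the arm holds its last target. There are 200 camera calls.

### The job

Turn the bayonet cover on the density tester counterclockwise until it comes free, lift it off and set it down upright on the bench. Then try the sockets from the tray on the hex nut that was under it, standing any that does not fit back upright in the tray, until you have the one that goes fully home over the nut; finish while still holding that socket upright and fully seated on the nut, with the other two standing in the tray. Leave the other things on the bench where they are.

Things in the scene. Friction and masses are not known exactly. Their poses are not given: they have to be found in the camera images.
- tester: Tester fixed to the bench. Origin at bench level on the station axis, z up. Aluminium deck 50 mm above the bench: x -70 to 170, y -150 to 130 mm; on its +y side a console 139 mm high (y 130 to 230). Two steel keepers, 13 mm high, 32 mm wide, stand on the deck at x = +/-40 to 56 mm and overhang the cover's lugs. Two spare, uncovered drive heads are parked at x 110, y -75 and 30 mm.
- station (a point): On the station axis at the floor of the drive head under the cover, 54 mm above the bench; axes as the tester's. The fitting socket goes down until its mouth stands on this floor (its origin at this point). A socket too small stops on the nut's top, 10 mm higher; one too big stops on the collar's rim, 20 mm higher.
- nut (a point): Centre of the nut's top (chamfered 2 mm, over 4 mm of height), 10 mm above the station point. Steel hex nut, fixed, two flats facing +/-y of this frame, others every 60 degrees, in the round bore of a collar 60 mm across whose rim is 74 mm above the bench. Nut and bore are 18 and 32, 26 and 42, or 34 and 52 mm (across flats, across bore): which one is known only by looking or trying.
- cover: Loose grey upturned cup over the drive head, 73 mm across, 34 mm high, about 120 g. On top a grip bar along its x: 48 mm long, 14 mm thick (y), 34 to 64 mm above the origin (centre of its underside, on the deck). Two lugs reach 48 mm from the axis along +/-x, 6 mm high, at the start under the keepers, the x axis within 12 degrees of the tester's. See cover_bar for how it comes off.
- cover_bar (a point): Top centre of the cover's grip bar, 64 mm above its underside. The cover cannot be lifted with its lugs under the keepers, and turns clockwise only a few degrees to a stop. Turned counterclockwise (from above) until its x axis is 40 to 110 degrees from the tester's x axis, it lifts straight up; 30 mm of lift clears the head.
- tray: White plastic tray fixed to the bench, 160 mm (x) by 270 mm (y), floor 4 mm thick, rim 14 mm above the bench, wall 4 mm. Origin at the centre of its underside. The three sockets stand at x -30, y -85, 0 and 85 mm in its frame (within 5 mm; which is where varies); a screwdriver lies along y at x 50 mm.
- socket_s: Loose steel socket standing mouth down in the tray, 62 mm high: round skirt 28 mm across, 22 mm high, in its underside a hex opening 21 mm across flats, 13 mm deep; above it a solid hex shank 24 mm across flats, 22 to 62 mm up. Origin at the centre of its underside. Shank and opening: two flats face +/-y, others every 60 degrees. Fits a nut 3 mm smaller than the opening. About 170 g.
- socket_m: Loose steel socket standing mouth down in the tray, 62 mm high: round skirt 38 mm across, 22 mm high, in its underside a hex opening 29 mm across flats, 13 mm deep; above it a solid hex shank 24 mm across flats, 22 to 62 mm up. Origin at the centre of its underside. Shank and opening: two flats face +/-y, others every 60 degrees. Fits a nut 3 mm smaller than the opening. About 210 g.
- socket_l: Loose steel socket standing mouth down in the tray, 62 mm high: round skirt 48 mm across, 22 mm high, in its underside a hex opening 37 mm across flats, 13 mm deep; above it a solid hex shank 24 mm across flats, 22 to 62 mm up. Origin at the centre of its underside. Shank and opening: two flats face +/-y, others every 60 degrees. Fits a nut 3 mm smaller than the opening. About 270 g.
- jar_a: Bystander: closed sample jar, 56 mm across, 70 mm high; origin under its centre.
- jar_b: Bystander: closed sample jar, 50 mm across, 60 mm high; origin under its centre.
- beaker: Bystander: open glass beaker, 70 mm across, 85 mm high; origin under its centre.
- cylinder_glass: Bystander: slim glass cylinder on a foot, 56 mm across at the foot, 134 mm high; origin under its centre.
- wash_bottle: Bystander: white bottle, 60 mm across, 130 mm high; origin under its centre.
- spatula: Bystander: spatula lying on the bench, 160 mm long along its x.
- screwdriver: Bystander: screwdriver lying in the tray, 160 mm long along its x.
Not all that is in view belongs to the job. Leave any pink look-alike of the socket_l alone. Leave any pink look-alike of the cover alone.

How it is judged (in metres and radians):
On the way, in this order (a step that is already met when the one before it is completed fails the run):
1. the cover is turned free of its keepers, still on the station (angle between the x axis of cover and the x axis of tester, either way round above 0.45 rad and horizontal distance between cover and station below 0.01 m), for 0.1 s.
2. the cover stands upright on the bench, let go (height (world z) of cover below 0.012 m and angle between cover's own z axis and vertical below 0.15 rad and contact force between the fingers and cover below 0.2 N and linear speed of cover below 0.03 m/s and contact force between cover and tray below 0.1 N), for 0.2 s.
At the end, for the whole second after the job is handed in: Cover upright (0.15 rad), still, released on the bench. One socket gripped (over 1.5 N), upright (0.08 rad), within 4 mm of the station axis, its mouth within 3 mm of the head's floor. The other two upright (0.12 rad) in the tray, released (all of step 2 and ((horizontal distance between socket_s and station below 0.004 m and z of socket_s in the frame of station between -0.004 and 0.003 m and angle between socket_s's own z axis and vertical below 0.08 rad and contact force between the fingers and socket_s above 1.5 N and angle between each of socket_m, socket_l's own z axis and vertical below 0.12 rad and height (world z) of each of socket_m, socket_l below 0.012 m and x of socket_m in the frame of tray between -0.08 and 0.08 m and y of socket_m in the frame of tray between -0.135 and 0.135 m and contact force between the fingers and socket_m below 0.2 N and linear speed of each of socket_m, socket_l below 0.03 m/s and x of socket_l in the frame of tray between -0.08 and 0.08 m and y of socket_l in the frame of tray between -0.135 and 0.135 m and contact force between the fingers and socket_l below 0.2 N) or (horizontal distance between socket_m and station below 0.004 m and z of socket_m in the frame of station between -0.004 and 0.003 m and angle between socket_m's own z axis and vertical below 0.08 rad and contact force between the fingers and socket_m above 1.5 N and angle between each of socket_s, socket_l's own z axis and vertical below 0.12 rad and height (world z) of each of socket_s, socket_l below 0.012 m and x of socket_s in the frame of tray between -0.08 and 0.08 m and y of socket_s in the frame of tray between -0.135 and 0.135 m and contact force between the fingers and socket_s below 0.2 N and linear speed of each of socket_s, socket_l below 0.03 m/s and x of socket_l in the frame of tray between -0.08 and 0.08 m and y of socket_l in the frame of tray between -0.135 and 0.135 m and contact force between the fingers and socket_l below 0.2 N) or (horizontal distance between socket_l and station below 0.004 m and z of socket_l in the frame of station between -0.004 and 0.003 m and angle between socket_l's own z axis and vertical below 0.08 rad and contact force between the fingers and socket_l above 1.5 N and angle between each of socket_s, socket_m's own z axis and vertical below 0.12 rad and height (world z) of each of socket_s, socket_m below 0.012 m and x of socket_s in the frame of tray between -0.08 and 0.08 m and y of socket_s in the frame of tray between -0.135 and 0.135 m and contact force between the fingers and socket_s below 0.2 N and linear speed of each of socket_s, socket_m below 0.03 m/s and x of socket_m in the frame of tray between -0.08 and 0.08 m and y of socket_m in the frame of tray between -0.135 and 0.135 m and contact force between the fingers and socket_m below 0.2 N))); the arm keeps its last pose, push and grip.
It fails at once if a bystander on the bench or tray moved by more than 40 mm (distance of any of jar_a, jar_b, beaker, cylinder_glass, wash_bottle, spatula, screwdriver from where it was at the start of the episode above 0.04 m).
It also fails if it takes over 72 s, if anything falls off the work surface, if the arm or the gripper's body presses on something with over 40 N, if the wrist force passes 120 N, or if a joint passes its speed limit or range.

## Working session

There is one attempt and no reset: what is moved stays moved. The work goes in short steps, Python scripts to look and compute and a tool call to move; the robot and the scene stay as the last step left them, time stands still between calls to the robot, and variables do not carry over. Pictures are saved under pics/ and viewed, about 8 in all and at most 12, crops included, and the job is handed in when it is done.

Besides the shell and the picture viewer there is one more tool, called after "Call:" as name([rows], argument=value, ...), one row to a line, values as JSON. play_rows: Moves the arm, as the interface text tells. Its arguments: {"type":"object","properties":{"series":{"type":"array","items":{"type":"array","items":{"type":"number"}}}},"required":["series"]}

```bash
mkdir -p pics
cat > h.py <<'E'
import numpy as np, cv2
from scipy.spatial.transform import Rotation as R
from bench import read_state, get_image, job_done
def cam(n, save=None):
    d=get_image(n)
    if save: cv2.imwrite('pics/'+save, d['color'][:,:,::-1])
    return d
def ray(d,u,v,z):
    K=np.array(d['intrinsics']); o=np.array(d['origin'],float)
    r=R.from_quat(d['orientation']).apply(np.linalg.inv(K)@[u,v,1.])
    return (o+r*(z-o[2])/r[2]).round(1)
def proj(d,p):
    K=np.array(d['intrinsics']); q=R.from_quat(d['orientation']).inv().apply(np.array(p,float)-d['origin'])
    return (K@q/q[2])[:2].round(1)
E
python3 - <<'E'
from h import *
import pickle
D={n:cam(n,n+'0.png') for n in('top','scene','wrist')}
pickle.dump(D,open('d0.pkl','wb'))
a=[cv2.resize(D[n]['color'][:,:,::-1],None,fx=1.5,fy=1.5,interpolation=cv2.INTER_CUBIC) for n in ('top','scene')]
cv2.imwrite('pics/top0x.png',a[0]);cv2.imwrite('pics/scene0x.png',a[1])
for n in D: print(n,D[n]['origin'],D[n]['orientation'],D[n]['intrinsics'])
print(read_state())
E
```

```text
top [ 410.50915965   47.64524022 1270.32152833] [-0.70203165  0.70984634 -0.04571547  0.03434858] [[450.1269685    0.         257.40713121]
 [  0.         450.1269685  187.60483885]
 [  0.           0.           1.        ]]
scene [1334.07940383   -3.54193265  625.91366201] [ 0.64258095  0.60843187 -0.32818524 -0.3304464 ] [[356.53738846   0.         262.90714953]
 [  0.         356.53738846 191.51968219]
 [  0.           0.           1.        ]]
wrist [ 176.27304402 -604.6824798   372.65802702] [0.53853154 0.82646229 0.13770883 0.08933167] [[301.84448816   0.         253.84773404]
 [  0.         301.84448816 191.46722154]
 [  0.           0.           1.        ]]
{'clock': 0.15, 'joints': array([-8.96406973e-01,  3.85382764e-01,  6.97916513e-03, -3.20406522e-04,
       -1.19399185e+00, -2.58626791e-01]), 'joint_vel': array([ 1.67233138e-04, -2.40682081e-03,  4.08766580e-03,  1.49363139e-03,
        1.45272165e-03, -8.22525422e-06]), 'joint_efforts': array([-1.07784822e-04, -3.92678654e+01,  1.88583058e+01,  4.18863058e+00,
       -3.41692299e-03, -1.50169762e-05]), 'position': array([ 252.28815808, -571.36284259,  230.49127946]), 'ee_rot': array([ 0.38557257,  0.59268307, -0.59212858, -0.38658028]), 'contact_force': array([-0.33013223,  0.07454882,  0.72619877]), 'wrist_torque': array([-0.02803562,  0.02150505,  0.00184654]), 'gripper_width': 84.975790115289}
```

View pics/top0x.png

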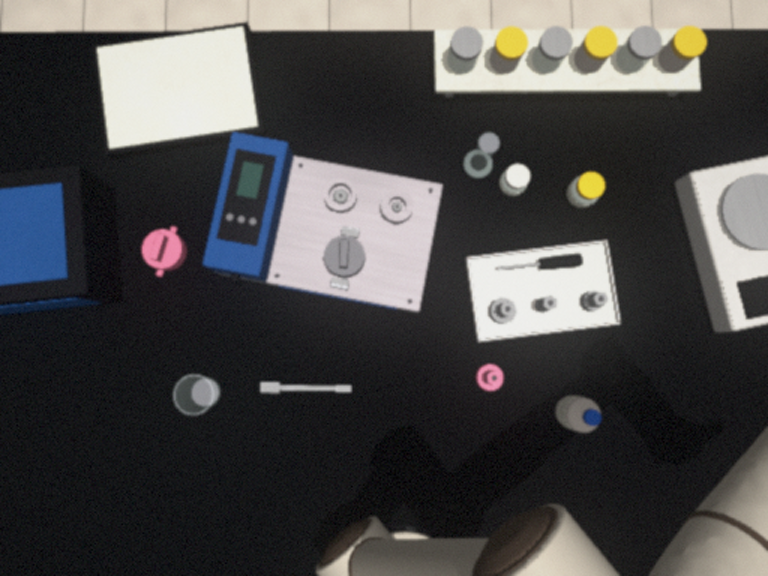

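View pics/scene0x.png

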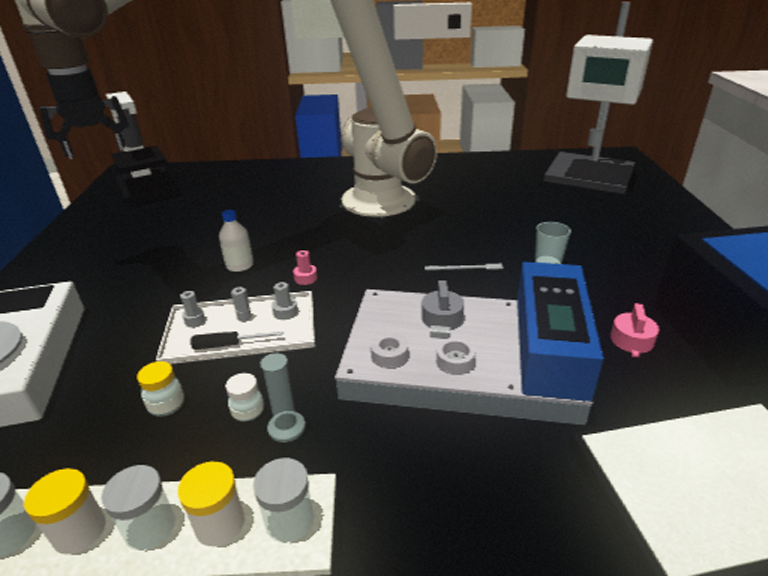

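The top view (×1.5) shows the cover at (344,255), its bar running near-vertically (along x), with keepers at (349,232) and (340,285). The sockets are at about (502,310), (544,303) and (595,299) in the tray at (467–620, 240–342). The pink look-alikes are at (490,377) and (162,250). The scene view agrees: from left to right the sockets look like m or s, s or m, and l.

Run:
```python
from h import *
import pickle
D=pickle.load(open('d0.pkl','rb'));d=D['top'];im=d['color'];hsv=cv2.cvtColor(im,cv2.COLOR_RGB2HSV)
def blob(mask,x0,y0,x1,y1):
    m=np.zeros_like(mask);m[y0:y1,x0:x1]=mask[y0:y1,x0:x1]
    m=cv2.morphologyEx(m,cv2.MORPH_CLOSE,np.ones((3,3)))
    c=max(cv2.findContours(m,cv2.RETR_EXTERNAL,cv2.CHAIN_APPROX_NONE)[0],key=cv2.contourArea);return c
br=((hsv[:,:,2]>130)).astype(np.uint8)*255
c=blob(br,180,95,300,210)
# deck
r=cv2.minAreaRect(cv2.convexHull(c));print('deck rect',r); print([ray(d,*p,50) for p in cv2.boxPoints(r)])
c=blob(br,300,150,420,235);r=cv2.minAreaRect(c);print('tray rect',r); B=[ray(d,*p,14) for p in cv2.boxPoints(r)];print(B,np.mean(B,0))
for n,(u,v) in dict(cover=(344/1.5,240/1.5)).items(): print(n,ray(d,u,v,114))
a=cv2.resize(im[:,:,::-1][120:205,180:300],None,fx=6,fy=6,interpolation=cv2.INTER_CUBIC)
b=cv2.resize(im[:,:,::-1][155:235,305:420],None,fx=6,fy=6,interpolation=cv2.INTER_CUBIC)
h=np.zeros((600,800,3),np.uint8)
a=cv2.resize(im[:,:,::-1][115:205,180:300],(400,300),interpolation=cv2.INTER_CUBIC)
b=cv2.resize(im[:,:,::-1][155:230,310:410],(400,300),interpolation=cv2.INTER_CUBIC)
s=D['scene']['color'][:,:,::-1]
c2=cv2.resize(s[180:240,100:220],(400,200));e=cv2.resize(s[170:260,220:400],(400,200))
h[:300,:400]=a;h[:300,400:]=b;h[300:500,:400]=c2;h[300:500,400:]=e
cv2.imwrite('pics/c1.png',h)
```

```text
deck rect ((236.3780059814453, 155.53424072265625), (102.99736785888672, 87.02086639404297), 10.885526657104492)
[array([548.9, 244.4,  50. ]), array([787.7, 200.7,  50. ]), array([730.1, -79.9,  50. ]), array([492.9, -30.1,  50. ])]
tray rect ((361.86932373046875, 193.453857421875), (57.42808151245117, 96.87112426757812), 82.87498474121094)
[array([ 599.1, -123.4,   14. ]), array([ 631.1, -398.2,   14. ]), array([ 468.9, -410.2,   14. ]), array([ 438.5, -139.2,   14. ])] [ 534.4  -267.75   14.  ]
cover [615.  100.4 114. ]
```

View pics/c1.png

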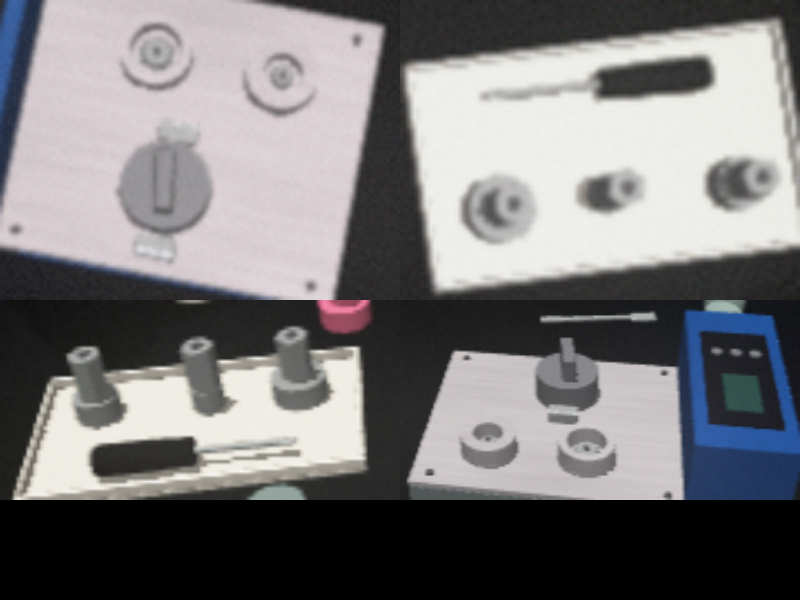

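The tray crop shows, from left to right (y decreasing): l, s, m. Next I compute frames, the tool convention and the first move.

```bash
cat >> h.py <<'E'
def to(p=None, yaw=None):
    """print shift (tool axes, m), ccw yaw needed (deg); yaw = world heading of jaw axis mod 180"""
    s=read_state(); Q=R.from_quat(s['ee_rot']); M=Q.as_matrix(); pos=s['position']
    y0=np.degrees(np.arctan2(M[1,0],M[0,0]))
    print('t%.2f'%s['clock'],'pos',pos.round(1),'jaw yaw %.1f'%y0,'w%.1f'%s['gripper_width'],'F',s['contact_force'].round(1),'down.y %.4f'%-M[2,1],'j6 %.2f'%s['joints'][5])
    if p is not None:
        sh=M.T@(np.array(p,float)-pos); print(' shift mm',sh.round(1))
    if yaw is not None:
        dy=(yaw-y0+90)%180-90; 
        for k in (dy,dy-180*np.sign(dy)):
            rv=(R.from_euler('z',y0+k,degrees=True)*R.from_matrix([[1,0,0],[0,0,1],[0,-1,0]])); print(' ccw %.1f deg'%k,'rotvec tool',(Q.inv()*rv).as_rotvec().round(4))
E
python3 - <<'E'
from h import *
import pickle
D=pickle.load(open('d0.pkl','rb'));d=D['top']
M=R.from_quat(read_state()['ee_rot']).as_matrix();print(M.round(3))
w=D['wrist'];W=R.from_quat(w['orientation']).as_matrix()
print('cam in tool',(M.T@(w['origin']-np.array([252.3,-571.4,230.5]))).round(1),'\n',(M.T@W).round(3))
c=lambda x,y,z:ray(d,180+x/3.333,115+y/3.333,z)
t=lambda x,y,z:ray(d,310+x/4,155+y/4,z)
print('cover disc',c(165,187,84),'bar ends',c(163,150,114),c(160,212,114))
print('keepers',c(178,132,63),c(154,247,63))
for n,q in dict(l=(497,208),s=(607-0,188),m=(738,183)).items(): pass
print('l top',t(111,204,66),'skirt',t(98,209,26)); print('s top',t(229,187,66)); print('m top',t(361,179,66),'skirt',t(333,184,26))
print('set spot',ray(d,400/1.5,400/1.5,0),'spat end',ray(d,350/1.5,388/1.5,0),'pink',ray(d,490/1.5,377/1.5,0))
print('tray corners',[t(x-400,y,14) for x,y in((405,62),(780,18),(436,293))])
to([593,103,230],-11.3+90)
E
```

```text
[[-0.404 -0.001 -0.915]
 [ 0.915  0.001 -0.404]
 [ 0.002 -1.     0.   ]]
cam in tool [   0.5 -142.1   83. ] 
 [[ 1.     0.001 -0.001]
 [ 0.001 -0.324  0.946]
 [ 0.    -0.946 -0.324]]
cover disc [590.3 101.5  84. ] bar ends [615.  101.5 114. ] [566.2 104.1 114. ]
keepers [638.8  91.6  63. ] [544.6 111.6  63. ]
l top [ 495.5 -188.    66. ] skirt [ 494.9 -186.6   26. ]
s top [ 506.1 -268.    66. ]
m top [ 510.5 -357.6   66. ] skirt [ 510.6 -351.3   26. ]
set spot [333.    3.2   0. ] spat end [356.2  95.8   0. ] pink [ 373.2 -165.6    0. ]
tray corners [array([ 600.5, -126.2,   14. ]), array([ 629.5, -394.2,   14. ]), array([ 437.6, -143.7,   14. ])]
t0.15 pos [ 252.3 -571.4  230.5] jaw yaw 113.8 w85.0 F [-0.3  0.1  0.7] down.y 1.0000 j6 -0.26
 shift mm [ 479.4    1.2 -584. ]
 ccw -35.1 deg rotvec tool [-6.000e-04  6.129e-01  1.500e-03]
 ccw 144.9 deg rotvec tool [ 2.0000e-03 -2.5287e+00  8.0000e-04]
```

Call:
play_rows([
  [0.03,0,-0.0365,0,0,0,0.085],
  [0.03,0,-0.0365,0,0,0,0.085],
  [0.03,0,-0.0365,0,0,0,0.085],
  [0.03,0,-0.0365,0,0,0,0.085],
  [0.03,0,-0.0365,0,0,0,0.085],
  [0.03,0,-0.0365,0,0,0,0.085],
  [0.03,0,-0.0365,0,0,0,0.085],
  [0.03,0,-0.0365,0,0,0,0.085],
  [0.03,0,-0.0365,0,0,0,0.085],
  [0.03,0,-0.0365,0,0,0,0.085],
])

```text
clock: 1.15
position: [469.8, -138.9, 227.2]
ee_rot: [0.387, 0.591, -0.59, -0.392]
contact_force: [1.8, -0.6, -0.4]
gripper_width: 85.2
```

Run:
```python
from h import *
to([592,102,230],87)
```

```text
t1.15 pos [ 469.8 -138.9  227.2] jaw yaw 113.1 w85.2 F [ 1.8 -0.6 -0.4] down.y 1.0000 j6 -1.21
 shift mm [ 173.5   -2.2 -207. ]
 ccw -26.1 deg rotvec tool [-0.0035  0.4561  0.0054]
 ccw 153.9 deg rotvec tool [ 0.0073 -2.6855  0.0047]
```

Call:
play_rows([
  [0.029,0,-0.0345,0,0,0,0.085],
  [0.029,0,-0.0345,0,0,0,0.085],
  [0.029,0,-0.0345,0,0,0,0.085],
  [0.029,0,-0.0345,0,0,0,0.085],
  [0.029,0,-0.0345,0,0,0,0.085],
  [0.025,0,-0.03,0,0,0,0.085],
  [0,0,0,0,0.115,0,0.085],
  [0,0,0,0,0.115,0,0.085],
  [0,0,0,0,0.115,0,0.085],
  [0,0,0,0,0.111,0,0.085],
])

```text
clock: 2.15
position: [592.4, 116.0, 223.5]
ee_rot: [-0.511, -0.483, 0.487, 0.518]
contact_force: [-0.5, 0.1, 0.9]
gripper_width: 84.9
```

Run:
```python
from h import *
import pickle
d=cam('wrist');pickle.dump(d,open('d1.pkl','wb'))
cv2.imwrite('pics/w1.png',cv2.resize(d['color'][:,:,::-1],None,fx=1.5,fy=1.5,interpolation=cv2.INTER_CUBIC))
to([592,102,230],87)
for p in [(592,102,114),(592,102,84)]: print(proj(d,p)*1.5)
```

```text
t2.20 pos [592.3 115.9 223.4] jaw yaw 86.5 w85.0 F [ 0.4 -1.  -0.3] down.y 0.9999 j6 -2.09
 shift mm [-13.9  -6.7  -0.4]
 ccw 0.5 deg rotvec tool [-0.0099 -0.0096  0.0029]
 ccw -179.5 deg rotvec tool [-0.0045  3.132  -0.0156]
[355.95 284.55]
[358.2  270.15]
```

View pics/w1.png

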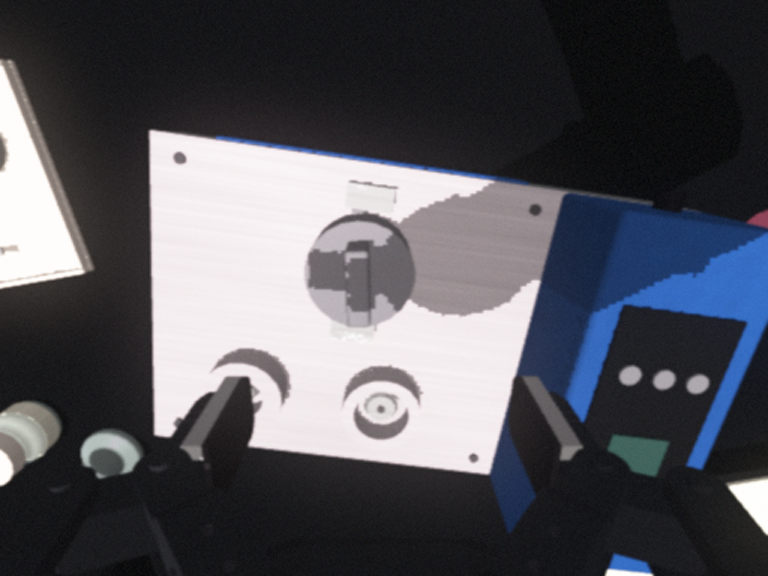

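Wrist view (×1.5): the cover disc is centred near (360,270). The bar top runs from (357,253) to (360,325), and the keepers are at (372,195) and (354,332).

Run:
```python
from h import *
import pickle
d=pickle.load(open('d1.pkl','rb'))
hsv=cv2.cvtColor(d['color'],cv2.COLOR_RGB2HSV)
w=lambda u,v,z:ray(d,u/1.5,v/1.5,z)
a,b=w(357.5,253,114),w(360.5,325,114);print('bar',a,b,(a+b)/2,np.degrees(np.arctan2(*(b-a)[1::-1])))
print('disc',w(360,270,84),'keep',w(372,187,63),w(354,328,63))
C=[w(*p,50) for p in((150,130),(155,437),(490,474))];print('deck',C)
e=C[1]-C[0];f=C[2]-C[1];print(np.degrees(np.arctan2(e[1],e[0])),np.degrees(np.arctan2(f[1],f[0]))-90,np.linalg.norm(e),np.linalg.norm(f))
y=np.radians(-11.5);print('stn',[C[0]-[R.from_euler('z',y).apply([-70,-150,0])][0],C[1]-R.from_euler('z',y).apply([170,-150,0])])
to([592,103,89],87)
```

```text
bar [573.1 104.3 114. ] [617.9 102.8 114. ] [595.5  103.55 114.  ] -1.9176690854067984
disc [591.9 103.2  84. ] keep [541.7 113.9  63. ] [641.6  94.3  63. ]
deck [array([497.6, -30.3,  50. ]), array([735. , -78.7,  50. ]), array([789.2, 198.6,  50. ])]
-11.523271771199722 -11.059386829420745 242.28355288793333 282.5472172929686
stn [array([596.09991949, 102.73295028,  50.        ]), array([598.31799038, 102.18125454,  50.        ])]
t2.20 pos [592.3 115.9 223.4] jaw yaw 86.5 w85.0 F [ 0.4 -1.  -0.3] down.y 0.9999 j6 -2.09
 shift mm [-13.3 134.3  -1.8]
 ccw 0.5 deg rotvec tool [-0.0099 -0.0096  0.0029]
 ccw -179.5 deg rotvec tool [-0.0045  3.132  -0.0156]
```

Call:
play_rows([
  [-0.013,0.03,-0.002,-0.009,-0.009,0,0.085],
  [0,0.035,0,0,0,0,0.085],
  [0,0.035,0,0,0,0,0.075],
  [0,0.02,0,0,0,0,0.06],
  [0,0,0,0,0,0,0.05],
])

```text
clock: 2.7
position: [594.1, 102.8, 100.5]
ee_rot: [-0.51, -0.491, 0.487, 0.511]
contact_force: [0.2, 0.3, 0.6]
gripper_width: 50.0
```

Run:
```python
from h import *
to([592.5,103,89],88)
```

```text
t2.70 pos [594.1 102.8 100.5] jaw yaw 87.5 w50.0 F [0.2 0.3 0.6] down.y 1.0000 j6 -2.05
 shift mm [ 0.1 11.5  1.6]
 ccw 0.5 deg rotvec tool [ 0.0024 -0.0082  0.0041]
 ccw -179.5 deg rotvec tool [-0.0065  3.1334  0.0037]
```

Call:
play_rows([
  [0,0.011,0.0015,0,0,0,0.04],
  [0,0,0,0,0,0,0.0],
  [0,0,0,0,0,0,0.0],
  [0,0,0,0,0,0,0.0],
  [0,0,0,0,0,0,0.0],
])

```text
clock: 3.2
position: [594.8, 103.7, 92.7]
ee_rot: [0.51, 0.494, -0.486, -0.509]
contact_force: [-0.2, 0.0, -0.9]
gripper_width: 12.7
```

Run:
```python
from h import *
to([592.5,103,89],88)
```

```text
t3.20 pos [594.8 103.7  92.7] jaw yaw 87.7 w12.7 F [-0.2  0.  -0.9] down.y 0.9999 j6 -2.05
 shift mm [-0.8  3.7  2.3]
 ccw 0.3 deg rotvec tool [ 0.0084 -0.0048  0.0061]
 ccw -179.7 deg rotvec tool [-0.0096  3.1368  0.0131]
```

Call:
play_rows([
  [0,0,0,0,0,0,0.04],
  [0,0,0,0,0,0,0.04],
  [-0.0005,0.006,0.003,0,0,0,0.04],
  [0,0.002,0,0,0,0,0.03],
  [0,0,0,0,0,0,0],
  [0,0,0,0,0,0,0.0],
  [0,0,0,0,0,0,0.0],
])

```text
clock: 3.9
position: [592.3, 103.8, 85.6]
ee_rot: [0.511, 0.495, -0.486, -0.509]
contact_force: [-0.7, 0.3, 0.2]
gripper_width: 12.9
```

Run:
```python
from h import *
to([592.5,103,89],88)
```

```text
t3.90 pos [592.3 103.8  85.6] jaw yaw 87.8 w12.9 F [-0.7  0.3  0.2] down.y 0.9999 j6 -2.05
 shift mm [-0.7 -3.4 -0.3]
 ccw 0.2 deg rotvec tool [ 0.0111 -0.004   0.0073]
 ccw -179.8 deg rotvec tool [-0.0114  3.1375  0.0174]
```

Call:
play_rows([
  [0,0,0,0,-0.08,0,0],
  [0,0,0,0,-0.12,0,0],
  [0,0,0,0,-0.12,0,0],
  [0,0,0,0,-0.12,0,0],
  [0,0,0,0,-0.12,0,0],
  [0,0,0,0,-0.12,0,0],
  [0,0,0,0,-0.12,0,0],
  [0,0,0,0,-0.12,0,0],
  [0,0,0,0,-0.12,0,0],
  [0,0,0,0,0,0,0],
])

```text
clock: 4.9
position: [592.2, 100.9, 85.6]
ee_rot: [0.188, 0.684, -0.68, -0.182]
contact_force: [-0.5, -1.2, 0.9]
gripper_width: 12.7
```

Run:
```python
from h import *
to([592.5,103,86])
```

```text
t4.90 pos [592.2 100.9  85.6] jaw yaw 149.7 w12.7 F [-0.5 -1.2  0.9] down.y 0.9999 j6 -0.97
 shift mm [ 0.8 -0.4 -2. ]
```

Call:
play_rows([
  [0,-0.015,0,0,0,0,0],
  [0,-0.02,0,0,0,0,0],
  [0,-0.025,0,0,0,0,0],
  [0,-0.025,0,0,0,0,0],
  [0,0,0,0,0,0,0],
])

```text
clock: 5.4
position: [590.9, 99.6, 170.0]
ee_rot: [0.192, 0.682, -0.68, -0.189]
contact_force: [0.6, 0.1, -0.6]
gripper_width: 12.7
```

Run:
```python
from h import *
to([420,-10,160])
d=cam('scene');cv2.imwrite('pics/s2.png',cv2.resize(d['color'][100:300,130:450,::-1],None,fx=2.4,fy=2.4,interpolation=cv2.INTER_CUBIC))
```

```text
t5.40 pos [590.9  99.6 170. ] jaw yaw 148.8 w12.7 F [ 0.6  0.1 -0.6] down.y 1.0000 j6 -0.98
 shift mm [ 89.4   9.  182.3]
```

View pics/s2.png

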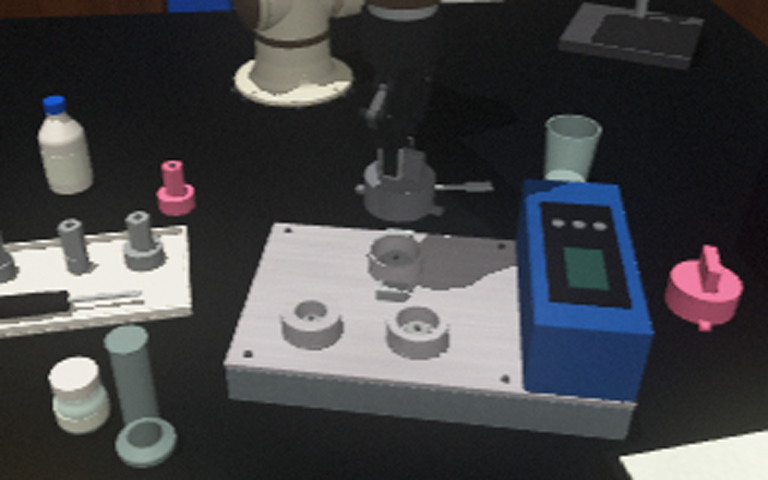

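The cover is held at about (400,190) in this crop, clear of the head at (395,258). I'll move it over free bench and lower it.

Call:
play_rows([
  [0.018,0,0.036,0,0,0,0],
  [0.018,0,0.036,0,0,0,0],
  [0.018,0,0.036,0,0,0,0],
  [0.018,0,0.036,0,0,0,0],
  [0.015,0,0.03,0,0,0,0],
  [0,0.04,0,0,0,0,0],
  [0,0.03,0,0,0,0,0],
  [0,0.015,0,0,0,0,0],
  [0,0,0,0,0,0,0],
])

```text
clock: 6.35
position: [406.9, -10.1, 69.2]
ee_rot: [-0.191, -0.676, 0.682, 0.203]
contact_force: [-0.5, 0.3, -1.0]
gripper_width: 13.0
```

Run:
```python
from h import *
to([420,-10,36],149)
```

```text
t6.35 pos [406.9 -10.1  69.2] jaw yaw 147.7 w13.0 F [-0.5  0.3 -1. ] down.y 0.9998 j6 -0.93
 shift mm [-11.5  32.9  -7.5]
 ccw 1.3 deg rotvec tool [-0.0117 -0.0231  0.0143]
 ccw -178.7 deg rotvec tool [-0.0222  3.1183 -0.0183]
```

Call:
play_rows([
  [0,0.018,0,-0.011,0,0.014,0],
  [0,0.01,0,0,0,0,0],
  [0,0.003,0,0,0,0,0],
  [0,0,0,0,0,0,0],
])

```text
clock: 6.75
position: [406.2, -10.3, 37.0]
ee_rot: [-0.197, -0.678, 0.68, 0.198]
contact_force: [-0.4, 0.6, -1.2]
gripper_width: 13.2
```

Run:
```python
from h import *
to([407,-10,36],149)
```

```text
t6.75 pos [406.2 -10.3  37. ] jaw yaw 147.5 w13.2 F [-0.4  0.6 -1.2] down.y 1.0000 j6 -0.95
 shift mm [-0.5  1.  -0.7]
 ccw 1.5 deg rotvec tool [-0.0025 -0.0264  0.0009]
 ccw -178.5 deg rotvec tool [-1.4000e-03  3.1152e+00 -3.8000e-03]
```

Then release and rise.

Call:
play_rows([
  [0,0.001,0,0,0,0,0],
  [0,0,0,0,0,0,0.03],
  [0,0,0,0,0,0,0.04],
  [0,0,0,0,0,0,0.04],
  [0,-0.015,0,0,0,0,0.06],
  [0,-0.035,0,0,0,0,0.07],
  [0,-0.045,0,0,0,0,0.07],
  [0,-0.045,0,0,0,0,0.07],
  [0,-0.035,0,0,0,0,0.07],
])

```text
clock: 7.65
position: [405.0, -10.6, 216.3]
ee_rot: [-0.196, -0.677, 0.681, 0.201]
contact_force: [0.3, 0.4, -1.0]
gripper_width: 69.9
```

Run:
```python
from h import *
import pickle
d=cam('wrist');pickle.dump(d,open('d2.pkl','wb'))
t=cam('top');pickle.dump(t,open('t2.pkl','wb'))
a=cv2.resize(d['color'][:,:,::-1],(800,600),interpolation=cv2.INTER_CUBIC)[:,:]
v,u=int(proj(t,(592,103,64))[1]),int(proj(t,(592,103,64))[0])
b=cv2.resize(t['color'][v-25:v+25,u-25:u+25,::-1],(300,300),interpolation=cv2.INTER_CUBIC)
a[:300,500:]=b
cv2.imwrite('pics/w3.png',a)
s=cam('scene')
u,v=[int(x) for x in proj(s,(592,103,70))];cv2.imwrite('pics/s3.png',cv2.resize(s['color'][v-30:v+30,u-40:u+40,::-1],(800,600),interpolation=cv2.INTER_CUBIC))
to([495,-187,180],6+90)
```

```text
t7.80 pos [406.1 -10.2 216. ] jaw yaw 147.4 w70.2 F [ 0.   0.1 -1.8] down.y 1.0000 j6 -0.95
 shift mm [-170.2   36.   101. ]
 ccw -51.4 deg rotvec tool [-4.700e-03  8.975e-01  3.000e-04]
 ccw 128.6 deg rotvec tool [ 4.0000e-04 -2.2441e+00  5.6000e-03]
```

View pics/w3.png

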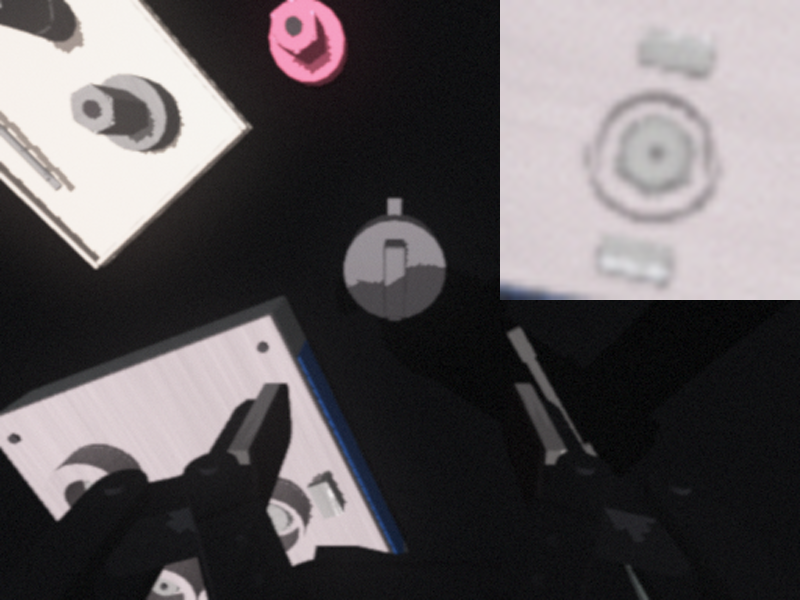

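The cover stands upright on the bench at (395,270). In the inset the nut is about 76 px across at 6×, roughly 34 mm, so it is the large nut and socket_l should fit. Socket_l's top is at (92,108).

Call:
play_rows([
  [-0.04,0,0.024,0,0,0,0.07],
  [-0.04,0,0.024,0,0,0,0.07],
  [-0.04,0,0.024,0,0,0,0.07],
  [-0.04,0,0.024,0,0,0,0.07],
  [0,0.01,0,0,0.14,0,0.06],
  [0,0.01,0,0,0.14,0,0.06],
  [0,0.01,0,0,0.14,0,0.06],
  [0,0,0,0,0.14,0,0.06],
  [0,0,0,0,0.14,0,0.06],
  [0,0,0,0,0.14,0,0.06],
])

```text
clock: 8.8
position: [485.4, -182.4, 170.4]
ee_rot: [-0.458, -0.526, 0.537, 0.474]
contact_force: [1.1, -0.6, 0.3]
gripper_width: 59.9
```

Run:
```python
from h import *
import pickle
d=pickle.load(open('d2.pkl','rb'));k=1.5625
print('from d2: l top',ray(d,92/k,108/k,66),'skirt',ray(d,130/k,112/k,26),'cover disc',ray(d,395/k,268/k,34))
t=pickle.load(open('t2.pkl','rb'));u,v=[int(x) for x in proj(t,(592,103,64))]
print('collar',ray(t,u-25+153/6,v-25+157/6,74),'nut',ray(t,u-25+155/6,v-25+153/6,64))
d=cam('wrist');pickle.dump(d,open('d3.pkl','wb'))
cv2.imwrite('pics/w4.png',cv2.resize(d['color'][:,:,::-1],(800,600),interpolation=cv2.INTER_CUBIC))
to([495,-187,100],96)
```

```text
from d2: l top [ 498.6 -189.5   66. ] skirt [ 498.  -189.3   26. ] cover disc [407.3  -8.3  34. ]
collar [589. 102.  74.] nut [592.3 101.5  64. ]
t8.85 pos [ 485.2 -182.3  170.1] jaw yaw 97.3 w60.2 F [ 0.1  0.  -0.6] down.y 0.9996 j6 -1.39
 shift mm [ -6.4  69.8 -11. ]
 ccw -1.3 deg rotvec tool [-0.0268  0.0224  0.0069]
 ccw 178.7 deg rotvec tool [ 0.0108 -3.1189  0.0418]
```

View pics/w4.png

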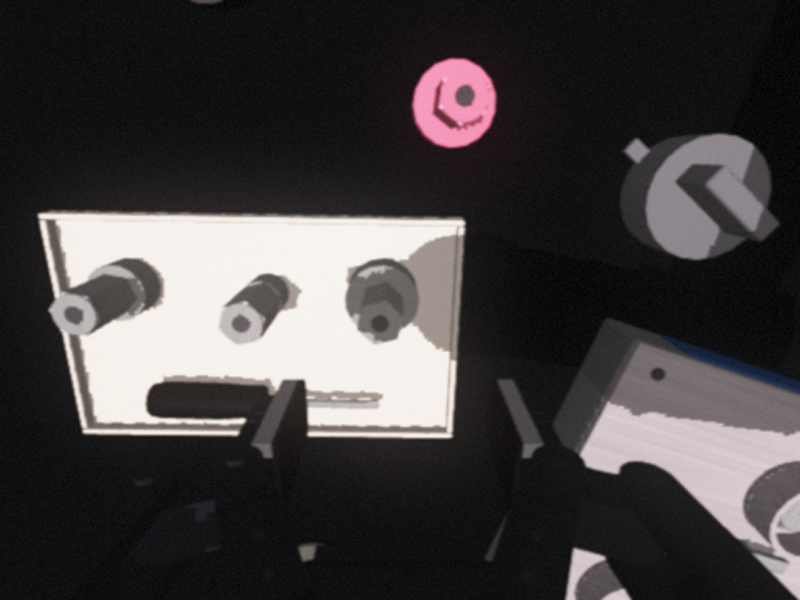

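The wrist view shows socket_l's top hole at (379,323) and its skirt centre near (383,297), with s at (240,323) and m at (73,315).

Run:
```python
from h import *
import pickle
d=pickle.load(open('d3.pkl','rb'));k=1.5625
print('l',ray(d,379/k,323/k,66),ray(d,382/k,301/k,26),'s',ray(d,240/k,323/k,66),'m',ray(d,73/k,315/k,66))
c=[ray(d,*(np.array(p)/k),14) for p in((41,215),(463,221),(452,435),(84,432))];print(c,np.mean(c,0))
e=c[1]-c[0];print('tray yaw',np.degrees(np.arctan2(e[1],e[0]))-90)
to([496.5,-188,100],96)
im=d['color'][185:225,215:275,::-1];cv2.imwrite('pics/hex.png',cv2.resize(im,(780,520),interpolation=cv2.INTER_CUBIC))
```

```text
l [ 499.1 -189.6   66. ] [ 498.8 -188.9   26. ] s [ 509.2 -266.8   66. ] m [ 516.3 -358.9   66. ]
[array([ 473.9, -408.6,   14. ]), array([ 443. , -144.1,   14. ]), array([ 598.6, -125.1,   14. ]), array([ 630.2, -392.2,   14. ])] [ 536.425 -267.5     14.   ]
tray yaw 6.66332948317546
t8.85 pos [ 485.2 -182.3  170.1] jaw yaw 97.3 w60.2 F [ 0.1  0.  -0.6] down.y 0.9996 j6 -1.39
 shift mm [ -7.6  69.8 -12.4]
 ccw -1.3 deg rotvec tool [-0.0268  0.0224  0.0069]
 ccw 178.7 deg rotvec tool [ 0.0108 -3.1189  0.0418]
```

View pics/hex.png

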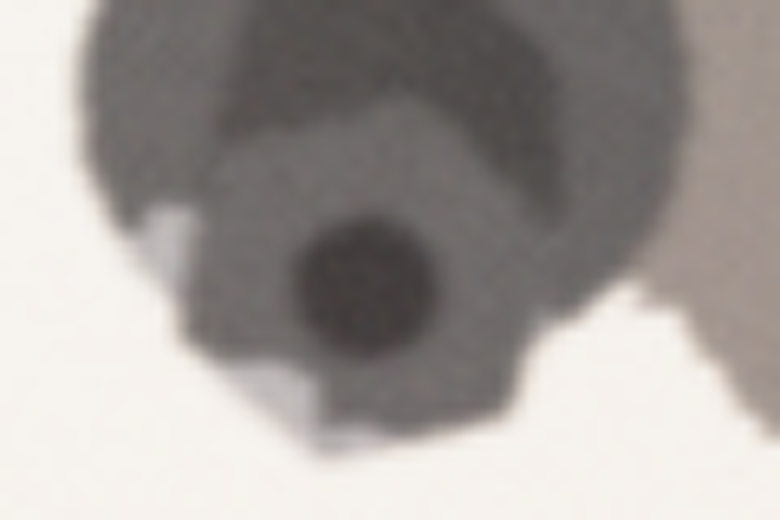

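Call:
play_rows([
  [-0.0083,0.02,-0.0123,0,0,0,0.06],
  [0,0,0,-0.026,0.1,0.007,0.055],
  [0,0,0,0,0.1,0,0.05],
  [0,0.03,0,0,0,0,0.05],
  [0,0.015,0,0,0,0,0.05],
  [0,0,0,0,0,0,0.05],
])

```text
clock: 9.45
position: [494.3, -188.6, 96.5]
ee_rot: [-0.514, -0.48, 0.485, 0.519]
contact_force: [-0.2, -0.2, -0.1]
gripper_width: 50.0
```

Run:
```python
from h import *
to([498.5,-189,30],86)
```

```text
t9.45 pos [ 494.3 -188.6   96.5] jaw yaw 86.1 w50.0 F [-0.2 -0.2 -0.1] down.y 0.9999 j6 -1.58
 shift mm [-0.1 66.5 -4.9]
 ccw -0.1 deg rotvec tool [-0.0103  0.0023 -0.0003]
 ccw 179.9 deg rotvec tool [-4.0000e-04 -3.1393e+00  1.6200e-02]
```

Call:
play_rows([
  [0,0,-0.005,-0.01,0,0,0.05],
  [0,0.025,0,0,0,0,0.05],
  [0,0.025,0,0,0,0,0.05],
  [0,0.013,0,0,0,0,0.05],
  [0,0,0,0,0,0,0.05],
])

```text
clock: 9.95
position: [503.2, -189.4, 34.3]
ee_rot: [0.517, 0.486, -0.483, -0.513]
contact_force: [-1.3, -0.1, 0.7]
gripper_width: 49.9
```

Run:
```python
from h import *
to([498.5,-189,30],86)
```

```text
t9.95 pos [ 503.2 -189.4   34.3] jaw yaw 86.5 w49.9 F [-1.3 -0.1  0.7] down.y 1.0000 j6 -1.58
 shift mm [0.1 4.3 4.7]
 ccw -0.5 deg rotvec tool [ 0.0077  0.0093 -0.0012]
 ccw 179.5 deg rotvec tool [-1.9000e-03 -3.1323e+00 -1.2100e-02]
```

Call:
play_rows([
  [0,0.004,0.0045,0.004,0,0,0.05],
  [0,0,0,0,0,0,0.05],
])

```text
clock: 10.15
position: [499.8, -189.3, 31.6]
ee_rot: [0.517, 0.486, -0.484, -0.513]
contact_force: [-0.2, 0.1, 0.5]
gripper_width: 50.1
```

Run:
```python
from h import *
to([498.5,-189,30],86)
```

```text
t10.15 pos [ 499.8 -189.3   31.6] jaw yaw 86.6 w50.1 F [-0.2  0.1  0.5] down.y 1.0000 j6 -1.57
 shift mm [0.2 1.6 1.3]
 ccw -0.6 deg rotvec tool [ 0.0064  0.0106 -0.0015]
 ccw 179.4 deg rotvec tool [-2.300e-03 -3.131e+00 -9.900e-03]
```

Call:
play_rows([
  [0,0,0.001,0,0,0,0.0],
  [0,0,0,0,0,0,0.0],
  [0,0,0,0,0,0,0.0],
  [0,0,0,0,0,0,0],
  [0,0,0,0,0,0,0],
])

```text
clock: 10.65
position: [499.5, -189.2, 33.7]
ee_rot: [0.517, 0.487, -0.483, -0.512]
contact_force: [0.4, 0.6, -2.2]
gripper_width: 23.1
```

Run:
```python
from h import *
to([498.5,-189,30],86)
```

```text
t10.65 pos [ 499.5 -189.2   33.7] jaw yaw 86.6 w23.1 F [ 0.4  0.6 -2.2] down.y 0.9999 j6 -1.57
 shift mm [0.2 3.6 1. ]
 ccw -0.6 deg rotvec tool [ 0.01    0.011  -0.0014]
 ccw 179.4 deg rotvec tool [-2.1000e-03 -3.1306e+00 -1.5700e-02]
```

Call:
play_rows([
  [0,-0.02,0,0,0,0,0],
  [0,-0.035,0,0,0,0,0],
  [0,-0.035,0,0,0,0,0],
  [0,-0.03,0,0,0,0,0],
  [0,0,0,0,0,0,0],
])

```text
clock: 11.15
position: [496.4, -188.8, 155.3]
ee_rot: [0.515, 0.485, -0.485, -0.514]
contact_force: [1.4, -0.4, -2.2]
gripper_width: 23.5
```

Run:
```python
from h import *
to([592,102.5,155],78.5)
```

```text
t11.15 pos [ 496.4 -188.8  155.3] jaw yaw 86.6 w23.5 F [ 1.4 -0.4 -2.2] down.y 1.0000 j6 -1.57
 shift mm [ 2.965e+02  2.000e-01 -7.810e+01]
 ccw -8.1 deg rotvec tool [ 0.0023  0.1411 -0.0007]
 ccw 171.9 deg rotvec tool [-1.1000e-03 -3.0005e+00 -3.5000e-03]
```

Call:
play_rows([
  [0.035,0,-0.0092,0,0,0,0],
  [0.035,0,-0.0092,0,0,0,0],
  [0.035,0,-0.0092,0,0,0,0],
  [0.035,0,-0.0092,0,0,0,0],
  [0.035,0,-0.0092,0,0,0,0],
  [0.035,0,-0.0092,0,0,0,0],
  [0.035,0,-0.0092,0,0,0,0],
  [0.035,0,-0.0092,0,0,0,0],
  [0,0,0,0,0.07,0,0],
  [0,0,0,0,0.07,0,0],
])

```text
clock: 12.15
position: [583.2, 96.6, 142.3]
ee_rot: [-0.547, -0.44, 0.45, 0.553]
contact_force: [0.2, -0.8, -2.3]
gripper_width: 23.0
```

Run:
```python
from h import *
import pickle
to([592,102.5,155],78.5)
d=cam('wrist');t=cam('top');s=cam('scene');pickle.dump((d,t,s),open('d4.pkl','wb'))
h=np.zeros((600,800,3),np.uint8)
h[:450,:600]=cv2.resize(d['color'][:,:,::-1],(600,450),interpolation=cv2.INTER_CUBIC)
u,v=[int(x) for x in proj(s,(592,103,110))]
h[450-150:,500:]=cv2.resize(s['color'][v-40:v+40,u-40:u+40,::-1],(300,300),interpolation=cv2.INTER_CUBIC)
cv2.imwrite('pics/w5.png',h)
```

```text
t12.15 pos [583.2  96.6 142.3] jaw yaw 77.9 w23.0 F [ 0.2 -0.8 -2.3] down.y 0.9999 j6 -2.21
 shift mm [  7.5 -12.8  -7.2]
 ccw 0.6 deg rotvec tool [-0.016  -0.0102 -0.0049]
 ccw -179.4 deg rotvec tool [ 0.0077  3.1313 -0.0251]
```

View pics/w5.png

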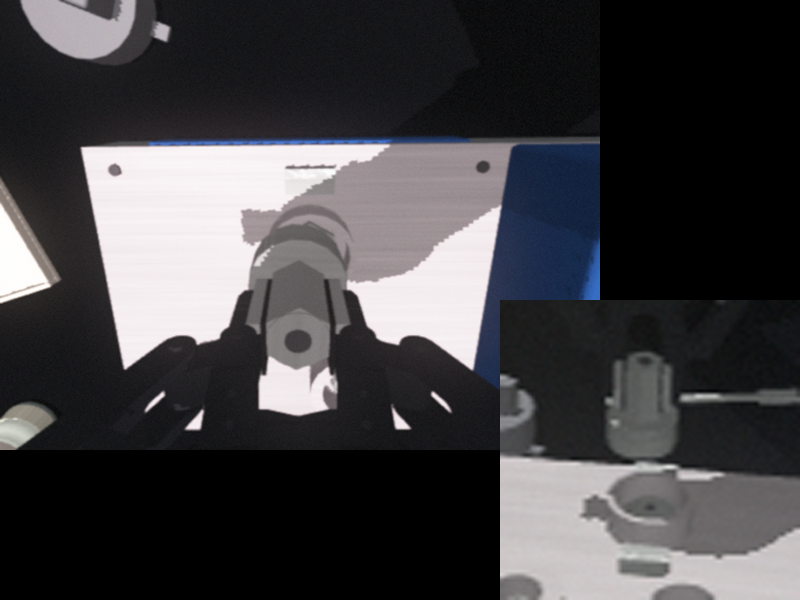

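The socket hangs upright in the jaws, its top hole at (297,340) in the wrist view, just robot-side of the collar. I'll check the held socket's offset from the TCP.

Run:
```python
from h import *
import pickle
d,t,s=pickle.load(open('d4.pkl','rb'));k=600/512
o=142.3-29.7
top=ray(d,297/k,340/k,o+62);sk=ray(d,299/k,279/k,o+22)
print('top',top,'skirt?',sk,'TCP 583.2 96.6')
print('keeper',ray(d,311/k,168/k,63),ray(d,286/k,166/k,63),ray(d,336/k,166/k,63))
print('deck holes',ray(d,114/k,169/k,50),ray(d,483/k,167/k,50))
to([592,102.5,120],78.5)
```

```text
top [583.6  97.  174.6] skirt? [579.   98.7 134.6] TCP 583.2 96.6
keeper [540.2 114.5  63. ] [535.7  99.4  63. ] [542.2 130.1  63. ]
deck holes [515.5 -14.6  50. ] [565.4 226.4  50. ]
t12.30 pos [583.3  95.5 142.9] jaw yaw 78.1 w23.2 F [ 0.1 -1.1 -1.9] down.y 0.9999 j6 -2.21
 shift mm [ 8.7 22.7 -7.4]
 ccw 0.4 deg rotvec tool [-0.0154 -0.0071 -0.0048]
 ccw -179.6 deg rotvec tool [ 0.0075  3.1343 -0.0241]
```

Call:
play_rows([
  [0.0087,0,-0.0075,-0.015,-0.003,-0.005,0],
  [0,0.015,0,0,0,0,0],
  [0,0.01,0,0,0,0,0],
  [0,0,0,0,0,0,0],
])

```text
clock: 12.7
position: [593.7, 102.3, 116.2]
ee_rot: [0.548, 0.448, -0.446, -0.548]
contact_force: [-0.2, 0.5, -2.1]
gripper_width: 23.2
```

Run:
```python
from h import *
to([592,102.5,84],78.3)
```

```text
t12.70 pos [593.7 102.3 116.2] jaw yaw 78.4 w23.2 F [-0.2  0.5 -2.1] down.y 1.0000 j6 -2.21
 shift mm [-0.2 32.2  1.8]
 ccw -0.1 deg rotvec tool [0.002  0.0018 0.001 ]
 ccw 179.9 deg rotvec tool [ 1.6000e-03 -3.1398e+00 -3.2000e-03]
```

Call:
play_rows([
  [0,0.008,0.0018,0,0,0,0],
  [0,0.006,0,0,0,0,0],
  [0,0,0,0,0,0,0],
])

```text
clock: 13.0
position: [592.9, 102.6, 102.5]
ee_rot: [0.549, 0.449, -0.446, -0.547]
contact_force: [-1.5, 0.2, 0.8]
gripper_width: 23.4
```

Run:
```python
from h import *
to([592,102.5,84],78.3)
```

```text
t13.00 pos [592.9 102.6 102.5] jaw yaw 78.4 w23.4 F [-1.5  0.2  0.8] down.y 1.0000 j6 -2.21
 shift mm [-0.3 18.5  0.9]
 ccw -0.1 deg rotvec tool [0.0042 0.0026 0.0017]
 ccw 179.9 deg rotvec tool [ 2.600e-03 -3.139e+00 -6.600e-03]
```

Call:
play_rows([
  [0,0.004,0.0005,0,0,0,0],
  [0,0.003,0,0,0,0,0],
  [0,0,0,0,0,0,0],
])

```text
clock: 13.3
position: [594.0, 103.1, 97.0]
ee_rot: [0.549, 0.45, -0.444, -0.546]
contact_force: [-0.2, 0.1, -2.3]
gripper_width: 23.6
```

Run:
```python
from h import *
to([592,102.5,84],78.3)
```

```text
t13.30 pos [594.  103.1  97. ] jaw yaw 78.5 w23.6 F [-0.2  0.1 -2.3] down.y 1.0000 j6 -2.21
 shift mm [-1.  12.9  2. ]
 ccw -0.2 deg rotvec tool [0.0085 0.0033 0.0037]
 ccw 179.8 deg rotvec tool [ 0.0058 -3.1383 -0.0133]
```

Call:
play_rows([
  [-0.0005,0.003,0.0015,0.005,0,0,0],
  [0,0.003,0,0,0,0,0],
  [0,0.003,0,0,0,0,0],
  [0,0,0,0,0,0,0],
])

```text
clock: 13.7
position: [594.7, 103.0, 89.1]
ee_rot: [0.548, 0.451, -0.444, -0.546]
contact_force: [0.0, -0.4, -0.7]
gripper_width: 23.3
```

Run:
```python
from h import *
to([592,102.5,84],78.3)
```

```text
t13.70 pos [594.7 103.   89.1] jaw yaw 78.6 w23.3 F [ 0.  -0.4 -0.7] down.y 1.0000 j6 -2.21
 shift mm [-1.1  5.1  2.6]
 ccw -0.3 deg rotvec tool [0.0082 0.0043 0.0052]
 ccw 179.7 deg rotvec tool [ 0.0081 -3.1372 -0.0128]
```

Call:
play_rows([
  [0,0.003,0.001,0.005,0,0,0],
  [0,0.003,0,0,0,0,0],
  [0,0.002,0,0,0,0,0],
  [0,0.001,0,0,0,0,0],
  [0,0,0,0,0,0,0],
])

```text
clock: 14.2
position: [595.8, 102.7, 83.3]
ee_rot: [0.548, 0.451, -0.445, -0.546]
contact_force: [0.1, -0.5, 2.0]
gripper_width: 23.6
```

Run:
```python
from h import *
to([592,102.5,84],78.3)
```

```text
t14.20 pos [595.8 102.7  83.3] jaw yaw 78.7 w23.6 F [ 0.1 -0.5  2. ] down.y 1.0000 j6 -2.21
 shift mm [-1.  -0.7  3.6]
 ccw -0.4 deg rotvec tool [0.0081 0.0062 0.0055]
 ccw 179.6 deg rotvec tool [ 0.0086 -3.1354 -0.0126]
```

Call:
play_rows([
  [0,0.002,0.001,0,0,0,0],
  [0,0.001,0,0,0,0,0],
  [0,0,0,0,0,0,0],
])

```text
clock: 14.5
position: [595.7, 102.8, 83.3]
ee_rot: [0.548, 0.452, -0.445, -0.545]
contact_force: [1.8, -2.1, -2.0]
gripper_width: 23.0
```

Run:
```python
from h import *
import pickle
to([592,102.5,84],78.3)
d=cam('wrist');t=cam('top');s=cam('scene');pickle.dump((d,t,s),open('d5.pkl','wb'))
h=np.zeros((600,800,3),np.uint8)
h[:300,:400]=cv2.resize(d['color'][:,:,::-1],(400,300),interpolation=cv2.INTER_CUBIC)
h[:300,400:]=cv2.resize(t['color'][:,:,::-1],(400,300),interpolation=cv2.INTER_CUBIC)
u,v=[int(x) for x in proj(s,(592,103,90))]
h[300:,:400]=cv2.resize(s['color'][v-30:v+30,u-40:u+40,::-1],(400,300),interpolation=cv2.INTER_CUBIC)
h[300:,400:]=cv2.resize(s['color'][:,:,::-1],(400,300),interpolation=cv2.INTER_CUBIC)
cv2.imwrite('pics/w6.png',h)
cv2.imwrite('pics/w6b.png',cv2.resize(d['color'][:,:,::-1],(800,600),interpolation=cv2.INTER_CUBIC))
```

```text
t14.50 pos [595.7 102.8  83.3] jaw yaw 78.7 w23.0 F [ 1.8 -2.1 -2. ] down.y 0.9999 j6 -2.21
 shift mm [-1.  -0.7  3.5]
 ccw -0.4 deg rotvec tool [0.0102 0.0075 0.0048]
 ccw 179.6 deg rotvec tool [ 0.0075 -3.1341 -0.016 ]
```

View pics/w6.png

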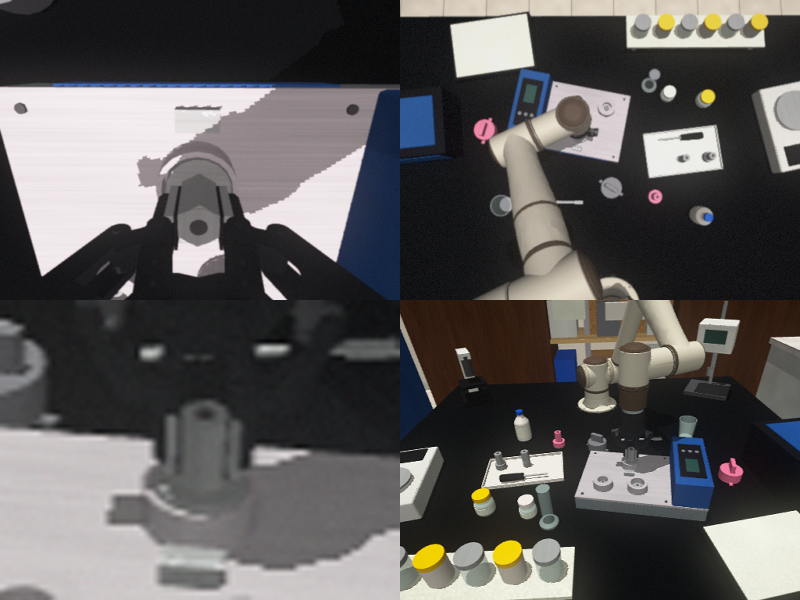

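Run:
```python
from h import *
import pickle
d,t,s=pickle.load(open('d5.pkl','rb'))
u,v=[int(x) for x in proj(s,(592,103,90))]
print('scene hole',u-40+207/5,v-30+112/5, {z:proj(s,(594,103,z)) for z in(116,126)})
k=400/512
print('wrist hole',198/k,227/k,{z:proj(d,(595,103,z)) for z in(116,126)}, ray(d,198/k,227/k,116))
to([592,102.5,84],78.3); print(read_state()['joint_vel'].round(3))
```

```text
scene hole 296.4 190.4 {116: array([296. , 190.6]), 126: array([296.2, 187.3])}
wrist hole 253.44 290.56 {116: array([253.3, 290.4]), 126: array([253.3, 306.4])} [595.1 103.1 116. ]
t14.65 pos [595.8 102.8  83.3] jaw yaw 78.7 w23.2 F [-0.4 -1.8  2.1] down.y 0.9999 j6 -2.21
 shift mm [-1.  -0.8  3.6]
 ccw -0.4 deg rotvec tool [0.0101 0.0076 0.0045]
 ccw 179.6 deg rotvec tool [ 0.0071 -3.1339 -0.0159]
[-0.001  0.001 -0.    -0.    -0.003  0.002]
```

View pics/w6b.png

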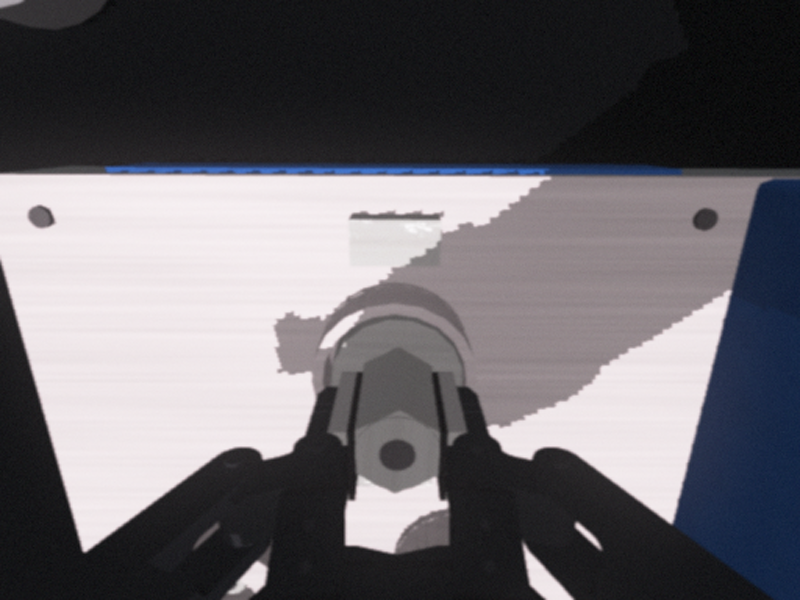

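Run:
```python
from h import *
print(job_done()); to()
```

```text
the job is handed in; nothing more can be done
None
the job is handed in; nothing more can be done
```

The job is handed in at about 14.7 s on the robot clock. I got no verdict back, so the result rests on my own checks.

**Cover:** I turned it about 62° counterclockwise, lifted it off and stood it upright on the bench near (407, −9) mm. The pictures show it standing there, released.

**Socket choice:** From the top view the nut measured about 34 mm across flats, so I took socket_l first. It went fully home, so I never lifted the other two. The last pictures show both of them still standing in the tray.

**Seating:**
- **Height:** The mouth is at about 54 mm, worked out from the gripper height. The scene and wrist views both put the socket's top at 116 mm, which is the height expected when it is fully seated. A further 3 mm of downward command did not move it.
- **Grip:** The fingers still hold it at 23 mm opening, and the tool is vertical.

**Disagreements:**
- **Position:** My earlier camera estimates put the station at x ≈ 592 mm. The gripper finished at x ≈ 595.8 and the socket itself at about 595. The nut allows only about 1.5 mm of play, so I took this as calibration error and did not correct it.
- **Force:** The vertical force reading swung between −2 and +2 N while the socket was seated, so I relied on height rather than force.

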